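# Pry open the relay box and fetch the relay

## Task

The cover of the grey relay box is stiff: put the blade of the flat pry tool into the slot in the front of the box and lever the cover up until it stands fully open (about upright or further), moving it only with the tool and never with the gripper itself. Then take out the black relay that stands loose inside, and leave both the pry tool, lying flat, and the relay, standing upright on its base, on the floor of the blue tray, with the cover left open. Leave the other things on the bench where they are.

Things in the scene. Friction and masses are not known exactly. Their poses are not given: they have to be found in the camera images.
- cover (a joint): angle of the box's cover, rad: 0 closed, 1.57 upright, stop at 1.95. The hinge is stiff (0.15 Nm of friction, cover 0.15 kg: about 2 N at the front edge to raise it) and the cover stays where it is left. The cover is a grey plate 156 x 196 x 6 mm thick; closed, its underside lies 70 mm above the bench and it overhangs the front wall by 5 mm
- cover_hinge (a point): point on the hinge axis at mid-width, fixed to the box: at the level of the closed cover's underside (70 mm above the bench), at the back of the box (150 mm behind the front wall's outer face). Its axes are those of the box: x points from front wall to hinge, y along the hinge, z up. The cover turns about y, front edge rising
- cover_edge (a point): middle of the cover's front edge, on its underside, 155 mm from the hinge axis; turns with the cover
- pry_slot (a point): mouth centre of the pry slot, mid-width on the outer face of the front wall (x points into the box). Slot 60 mm wide, 11 high (59 to 70 mm over the bench, right under the closed cover), through the 5 mm wall, free for 30 mm inside. Grey box fixed to the bench, 150 deep (x) x 190 wide x 70 high, walls 5, floor 6 mm, front facing the robot (-x) within 0.3 rad, steel hinge barrels at the back
- relay_center (a point): centre of the relay, a loose black block 50 (x) x 40 (y) x 46 mm high with a thin bare metal plate on top (in all 50 mm high), 0.12 kg, standing on the floor of the box (hidden until the cover is open); its z axis points up, its y axis is near the box's y. Its top is below the slot
- prytool_grip (a point): centre of the pry tool's handle at its balance point, half-way up. The tool is 185 mm long: a black rubber handle 100 mm long x 20 wide x 26 high, then a flat steel blade 85 mm long x 26 wide x 3 thick that leaves the handle at half its height. x points along the tool to the blade's tip, z up. 0.14 kg; hold it firmly (about 50 N) so it does not turn in the fingers. It lies on the bench at the start
- prytool_tip (a point): the tip of the pry tool's blade, half-way through its thickness, 115 mm ahead of prytool_grip
- prytool_butt (a point): the rear end of the pry tool's handle, 70 mm behind prytool_grip, half-way up
- tray_floor (a point): centre of the blue tray's floor (upper face, 5 mm above the bench). The tray is fixed, inside 180 mm (x) by 240 mm (y), walls 5 mm thick and 18 mm high over the bench; empty at the start
- wrench: combination wrench, 150 mm long, lying flat (origin under its middle); a bystander
- screwdriver: screwdriver, 170 mm long, lying flat (round shaft and handle, no flat blade); a bystander
- spraycan: upright spray can, 60 mm diameter, 170 mm tall, origin at the centre of its underside; a bystander
- carton: cardboard carton 90 x 70 x 80 mm tall, origin at the centre of its underside; a bystander
- tub: black screw-lid tub, 70 mm diameter, 90 mm tall, origin at the centre of its underside; a bystander
Mind the look-alikes: they are no part of the job. Of the things like the part that bears prytool_grip, leave any that is green or white; of the rest the larger one is meant.

How it is judged:
On the way, in this order (a step that is already met when the one before it is completed fails the run):
1. the cover is raised by more than 0.3 rad with the pry tool bearing on it (value of joint cover above 0.3 rad and contact force between prytool and cover above 0.2 N), for 0.1 s.
2. the cover stands open (over 1.4 rad) and the relay is lifted clear of the box (value of joint cover above 1.4 rad and z of relay_center in the frame of cover_hinge above 0.015 m), for 0.1 s.
At the end, for the whole second after the job is handed in: Cover open by over 1.4 rad; the whole pry tool inside the blue tray, flat on its floor (grip, tip and butt under 24 mm over it); the relay upright (within 0.15 rad) on the tray floor (centre within 75 mm in x and 105 mm in y of the middle, under 31 mm over it) (value of joint cover above 1.4 rad and x of prytool_grip in the frame of tray_floor between -0.09 and 0.09 m and y of prytool_grip in the frame of tray_floor between -0.12 and 0.12 m and z of each of prytool_grip, prytool_tip, prytool_butt in the frame of tray_floor below 0.024 m and x of prytool_tip in the frame of tray_floor between -0.09 and 0.09 m and y of prytool_tip in the frame of tray_floor between -0.12 and 0.12 m and x of prytool_butt in the frame of tray_floor between -0.09 and 0.09 m and y of prytool_butt in the frame of tray_floor between -0.12 and 0.12 m and x of relay_center in the frame of tray_floor between -0.075 and 0.075 m and y of relay_center in the frame of tray_floor between -0.105 and 0.105 m and z of relay_center in the frame of tray_floor below 0.031 m and angle between relay_center's own z axis and vertical below 0.15 rad); the robot touches nothing.
It fails at once if the gripper or arm itself pushes on the cover with more than 2 N (only the pry tool may move it) (contact force between any of the fingers, the arm and cover above 2 N).
It fails at once if a bystander (wrench, screwdriver, spray can, carton, tub) is moved more than 30 mm (distance of any of wrench, screwdriver, spraycan, carton, tub from where it was at the start of the episode above 0.03 m).
It also fails if it takes over 72 s, if anything falls off the work surface, if the arm or the gripper's body presses on something with over 40 N, if the wrist force passes 120 N, or if a joint passes its speed limit or range.

## Robot

A 6-joint arm with a two-finger parallel gripper is mounted at the origin on the work surface. World frame = base frame: x ahead of the robot, y to its left, z up, the work surface at z = 0. Lengths are in m, angles in rad, forces in N, time in s.
With the tool pointing down it reaches from about 0.375 to 0.9 m from the base axis. Payload 3.1 kg.
Tool frame: the origin (TCP) lies on the centre line of the jaws, within the pads' length; the fingertips stand robot.finger_overhang ahead of it and the grasp point (between the pads) lies 2 mm behind it (robot.finger_overhang is the distance from the TCP to the fingertips, in m); z points along the fingers, y is the direction in which the jaws open and shut (so a half turn about z gives the same grasp; the last joint's range is limited). The gripper opens to 87 mm and grips with 3 to 60 N. Pads are 19 mm wide; open, the fingers measure 117 mm over their backs; the gripper's body (75 mm by 190 mm) begins 51 mm behind the grasp point.
Start: joints at [1.022, 0.527, 1.433, -0, 1.181, -0.178], TCP at [0.226, 0.583, 0.24] pointing down, gripper open.
Joint ranges: [-3.08, 3.08], [-0.75, 2.2], [0.22, 2.44], [-1.43, 4.57], [0, 2.65], [-2.85, 2.85]. Speed limits (rad/s): [2.79, 2.79, 3.14, 3.14, 3.14, 3.14].

## Interface

Orientations are given as a unit quaternion [x, y, z, w].
In Python, from rig import robot gives the robot as it stands. The module is installed in compiled form; this text tells all that it offers.
- The arm moves only by the tool step_arm, never from a script. Its arguments are lists of equal length, an entry for each row: "slide": the shift along the tool's x, y, z in mm, a list of three; "twist": the turn about the tool's z in degrees. A call has 1 to 20 rows; each row shifts and turns the commanded pose from where the row before left it, along the tool's axes as they then stand; what a row does not reach is not made up. A row lasts 1/12 s, in which the tool goes at most 41.7 mm and 7.16 degrees, less where a joint would pass 70% of its speed; a pose out of reach is approached as far as the arm can. A call is refused whole if a number of a shift passes 41.7 or a number of a turn 7.16, either way. A call with a gripper value outside its range is refused whole. "jaw" is the finger opening in mm, from 0 to 87, set as the call begins (left out, the last holds). The fingers move at their own pace and stop on an object; "force" is the grip in N (left out, the last holds). Time passes only in rows, so rows that do not move let the fingers close. It gives the time, the measured TCP pose, the force and the opening at its end, in the units of the state.
- robot.get_obs(): the state, without advancing time (a new reading comes with each control period).
- robot.camera(name): name is "scene" or "top" or "wrist"; returns a dict with "color" (384x512x3 uint8, blue, green, red), "depth" (384x512 float32, m along the optical axis (not along the pixel's ray), 0 where there is no reading), "camera_matrix" (3x3 intrinsics, pixels), "origin" and "orientation" of the camera in the world. Camera axes: x right, y down, z forward; pixel columns grow to the right and rows downward; lengths in m; the calibration is good to about 2 mm. A picture is of the moment at which its call begins.
- robot.hand_in(): hands the job in, once; it reports no verdict.
The state is a dict: "time": time; "q": joint angles; "joint_velocities": joint speeds; "joint_torque": joint torques, N m; "position": TCP position; "tool_rot": TCP orientation; "ft_force": force on the tool from outside, world axes, zero at the start; "moment": the same for the moment, N m; "grip_width": finger opening in m.
Only numpy, scipy, OpenCV 4.12 (cv2) and the standard library are available. Lean on these libraries where they do the work, as an engineer would, in place of code of your own. Each camera call takes 0.05 s, during which the arm holds its last target.

## Working session

There is one attempt and no reset: what is moved stays moved. The work goes in short steps, Python scripts to look and compute and a tool call to move; the robot and the scene stay as the last step left them, time stands still between calls to the robot, and variables do not carry over. Pictures are saved under pics/ and viewed, and the job is handed in when it is done.

Besides the shell and the picture viewer there is one more tool, called after "Emit:" as a command line: name --pt "numbers of a row" for each row, then --argument value for the rest. step_arm: Moves the arm, as the interface text tells. Its arguments: {"type":"object","properties":{"slide":{"type":"array","items":{"type":"array","items":{"type":"number"}}},"twist":{"type":"array","items":{"type":"number"}},"jaw":{"type":"number"},"force":{"type":"number"}},"required":["slide","twist"]}

```bash
ls; mkdir -p pics; cat > h.py <<'E'
from rig import robot
import numpy as np, cv2
from scipy.spatial.transform import Rotation as R
def shot(name,fn):
    c=robot.camera(name); cv2.imwrite('pics/'+fn+'.png',c['color']); np.savez('pics/'+fn+'.npz',**{k:np.array(v) for k,v in c.items()}); return c
def load(fn): return dict(np.load('pics/'+fn+'.npz'))
def cloud(c):
    K=np.array(c['camera_matrix']);d=c['depth'];v,u=np.mgrid[:d.shape[0],:d.shape[1]]
    p=np.stack([(u-K[0,2])/K[0,0]*d,(v-K[1,2])/K[1,1]*d,d],-1)
    return p@R.from_quat(c['orientation']).as_matrix().T+np.array(c['origin'])
def proj(c,P):
    K=np.array(c['camera_matrix']);p=(np.atleast_2d(P)-c['origin'])@R.from_quat(c['orientation']).as_matrix()
    return (p@K.T)[:,:2]/p[:,2:]
E
python3 - <<'E'
from h import *
np.set_printoptions(precision=4,suppress=True)
o=robot.get_obs()
print(o, robot.finger_overhang)
for n in ['scene','top','wrist']:
    c=shot(n,n+'0'); print(n,c['origin'],c['orientation'],c['camera_matrix'])
print(robot.get_obs()['time'])
E
```

```text
pics
{'time': 0.0, 'q': array([ 1.0215,  0.5285,  1.4339, -0.    ,  1.1814, -0.1785]), 'joint_velocities': array([ 0.0016, -0.0009,  0.0004, -0.0006,  0.0023,  0.0001]), 'joint_torque': array([ -0.0017, -44.0051, -17.6586,   0.063 ,   0.0582,  -0.0002]), 'position': array([0.2261, 0.5819, 0.2386]), 'tool_rot': array([ 0.1843,  0.9829, -0.001 , -0.0004]), 'ft_force': array([-0.8173,  0.1138, -0.216 ]), 'moment': array([ 0.0086, -0.0028, -0.0429]), 'grip_width': 0.08704881458389134} 0.017
scene [1.8546 0.2945 1.0496] [ 0.5653  0.6801 -0.3674 -0.288 ] [[452.9882   0.     252.1906]
 [  0.     452.9882 189.4407]
 [  0.       0.       1.    ]]
top [0.3045 0.0043 1.4375] [ 0.7145 -0.6963  0.0482 -0.0474] [[442.7862   0.     264.3503]
 [  0.     442.7862 186.7148]
 [  0.       0.       1.    ]]
wrist [0.1525 0.6097 0.3844] [0.8163 0.5595 0.0805 0.1189] [[300.5275   0.     256.8746]
 [  0.     300.5275 187.3843]
 [  0.       0.       1.    ]]
0.15
```

View pics/scene0.png

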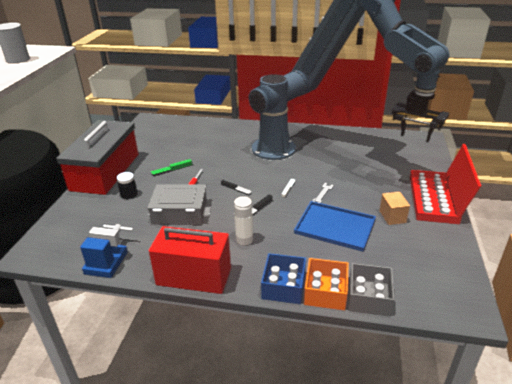

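View pics/top0.png

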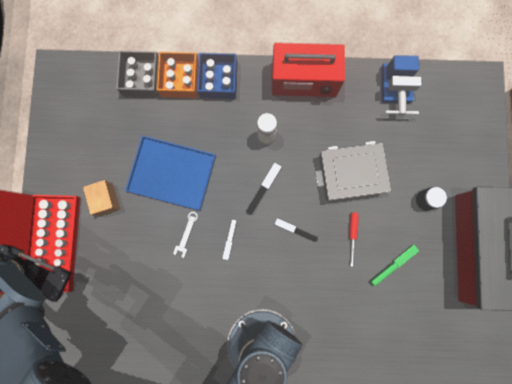

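View pics/wrist0.png

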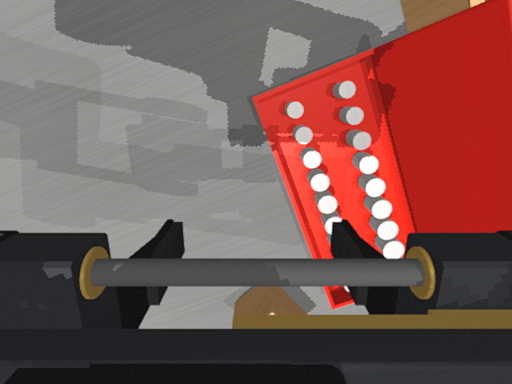

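The large black pry tool runs from (250,212) to (278,166) in the top view. The smaller black one is at (297,230), the box at (355,172), the tray at (171,173) and the can at (267,125).

```bash
python3 - <<'E'
from h import *
np.set_printoptions(precision=4,suppress=True)
c=load('top0');P=cloud(c)
im=c['color']
cr=im[120:260,120:460]; cv2.imwrite('pics/topc.png',cv2.resize(cr,None,fx=2.3,fy=2.3,interpolation=cv2.INTER_CUBIC))
for u,v,n in [(263,190,''),(258,200,'handle'),(272,174,'blade'),(297,230,'small'),(171,173,'tray'),(355,172,'cover'),(267,122,'can'),(98,197,'carton'),(434,197,'tub'),(352,240,'scr'),(186,235,'wr'),(300,150,'bench'),(200,215,'bench')]:
    print(n,u,v,P[v,u])
s=load('scene0');Q=cloud(s)
# tray: blue
def rect(P,m,n):
    pts=P[m]; r=cv2.minAreaRect(pts[:,:2].astype(np.float32)); print(n,m.sum(),r,np.median(pts[:,2]),'corners',cv2.boxPoints(r).tolist())
hsv=cv2.cvtColor(im,cv2.COLOR_BGR2HSV)
v,u=np.mgrid[:384,:512]
m=(hsv[...,0]>105)&(hsv[...,0]<125)&(hsv[...,1]>150)&(u<220)&(u>120)&(v>130)&(v<215)
rect(P,m,'tray')
m=(P[...,2]>0.06)&(P[...,2]<0.09)&(u>310)&(u<400)&(v>130)&(v<210)
rect(P,m,'cover')
m=(P[...,2]>0.009)&(u>240)&(u<290)&(v>155)&(v<218)
rect(P,m,'tool'); print(P[m][:,2].max())
m=(P[...,2]>0.02)&(u>240)&(u<290)&(v>155)&(v<218)
rect(P,m,'handle')
m=(P[...,2]>0.009)&(P[...,2]<0.3)&(u>270)&(u<322)&(v>215)&(v<245)
rect(P,m,'small');
E
```

```text
263 190 [0.4855 0.0091 0.0284]
handle 258 200 [0.453  0.0242 0.0274]
blade 272 174 [ 0.5394 -0.0187  0.022 ]
small 297 230 [ 0.3607 -0.1023  0.0239]
tray 171 173 [0.5373 0.3125 0.0026]
cover 355 172 [ 0.5433 -0.2762  0.0771]
can 267 122 [0.6706 0.0021 0.1669]
carton 98 197 [0.4443 0.5177 0.0769]
tub 434 197 [ 0.4695 -0.5152  0.0912]
scr 352 240 [ 0.3337 -0.2782  0.019 ]
wr 186 235 [0.3362 0.2522 0.0087]
bench 300 150 [ 0.6254 -0.1097  0.0026]
bench 200 215 [ 0.4021  0.2116 -0.0009]
tray 1279 ((0.4911465048789978, 0.19742000102996826), (0.5040961503982544, 0.1856110692024231), 66.18277740478516) 0.005192498517245792 corners [[0.3044623136520386, 0.004313528537750244], [0.4742664098739624, -0.07063999772071838], [0.677830696105957, 0.3905264735221863], [0.5080265998840332, 0.4654799997806549]]
cover 3148 ((0.5532841682434082, -0.2781180143356323), (0.167042538523674, 0.19757138192653656), 9.24108600616455) 0.07679786449280124 corners [[0.4549829959869385, -0.19402702152729034], [0.486710786819458, -0.3890342116355896], [0.6515853404998779, -0.3622090220451355], [0.6198575496673584, -0.
[... 319 characters left out ...]
887, 0.09852619469165802]]
1.4374734733167802
handle 204 ((0.44305843114852905, 0.018046151846647263), (0.07350192219018936, 0.26867690682411194), 80.35856628417969) 0.02584257591210548 corners [[0.30446237325668335, 0.004313528537750244], [0.5693442821502686, -0.04068494588136673], [0.5816544890403748, 0.03177877515554428], [0.31677258014678955, 0.07677724957466125]]
small 222 ((0.36627575755119324, -0.10212159156799316), (0.14410683512687683, 0.02822098322212696), 68.93907928466797) 0.017436567397597358 corners [[0.32721471786499023, -0.16429100930690765], [0.3535504937171936, -0.17443251609802246], [0.40533679723739624, -0.039952173829078674], [0.37900102138519287, -0.029810667037963867]]
```

View pics/topc.png

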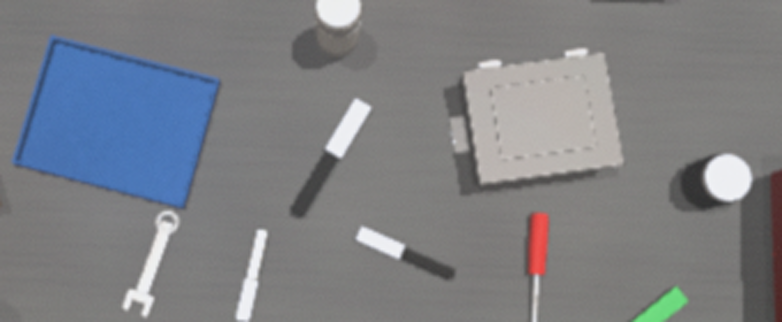

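```bash
python3 - <<'E'
from h import *
np.set_printoptions(precision=4,suppress=True)
c=load('top0');P=cloud(c);im=c['color'];D=c['depth']
hsv=cv2.cvtColor(im,cv2.COLOR_BGR2HSV);v,u=np.mgrid[:384,:512]
print('wrist zdir',R.from_quat(load('wrist0')['orientation']).as_matrix()[:,2])
def rect(pts,n):
    r=cv2.minAreaRect(pts[:,:2].astype(np.float32)); print(n,len(pts),r,'z',np.median(pts[:,2]));print(np.array(cv2.boxPoints(r)))
# ray-plane
def onplane(uv,z):
    K=np.array(c['camera_matrix']);uv=np.atleast_2d(uv).astype(float)
    d=np.c_[(uv-K[[0,1],[2,2]])/K[0,0],np.ones(len(uv))]@R.from_quat(c['orientation']).as_matrix().T
    o=c['origin'];return o+d*((z-o[2])/d[:,2])[:,None]
def big(m):
    n,l,s,_=cv2.connectedComponentsWithStats(m.astype(np.uint8));k=1+np.argmax(s[1:,4]);return l==k
m=big((hsv[...,0]>105)&(hsv[...,0]<125)&(hsv[...,1]>130)&(u<220)&(u>120)&(v>130)&(v<215))
rect(onplane(np.c_[u[m],v[m]],0.012),'tray')
w=(u>240)&(u<290)&(v>155)&(v<218)
dark=big(w&(im.max(2)<50)); lite=big(w&(im.min(2)>150))
rect(onplane(np.c_[u[dark],v[dark]],0.022),'handle')
rect(onplane(np.c_[u[lite],v[lite]],0.0145),'blade')
m=(P[...,2]>0.06)&(P[...,2]<0.09)&(D>0.3)&(u>310)&(u<400)&(v>130)&(v<210)
m=m&(np.abs(im.astype(int).max(2)-im.astype(int).min(2))<60)
pts=P[m];
# yaw scan: narrow edges
from scipy.optimize import minimize
q=pts[:,:2]
best=None
for a in np.radians(np.arange(4,15,.1)):
    ex=np.array([np.cos(a),np.sin(a)]);ey=np.array([-ex[1],ex[0]])
    s=q@ex;t=q@ey
    cost=np.percentile(t,99.5)-np.percentile(t,.5)
    if best is None or cost<best[0]:best=(cost,a,np.percentile(s,[0,.5,1,50,98,99,100]),np.percentile(t,[0,.5,1,50,99,99.5,100]))
print(best,np.degrees(best[1]))
E
```

```text
wrist zdir [ 0.2644 -0.1042 -0.9588]
tray 4267 ((0.5380869507789612, 0.31268730759620667), (0.24804143607616425, 0.18696023523807526), 76.77384948730469) z 0.01200000000000001
[[0.4187 0.2133]
 [0.6007 0.1706]
 [0.6575 0.412 ]
 [0.4755 0.4548]]Traceback (most recent call last):
  File "<stdin>", line 18, in <module>
  File "<stdin>", line 14, in big
    return _wrapfunc(a, 'argmax', axis=axis, out=out, **kwds)
    return bound(*args, **kwds)
ValueError: attempt to get argmax of an empty sequence
```

```bash
cat >> h.py <<'E'
def onplane(c,uv,z):
    K=np.array(c['camera_matrix']);uv=np.atleast_2d(uv).astype(float)
    d=np.c_[(uv-K[[0,1],[2,2]])/K[0,0],np.ones(len(uv))]@R.from_quat(c['orientation']).as_matrix().T
    o=c['origin'];return o+d*((z-o[2])/d[:,2])[:,None]
def big(m):
    n,l,s,_=cv2.connectedComponentsWithStats(m.astype(np.uint8));k=1+np.argmax(s[1:,4]);return l==k
def rect(pts,n):
    r=cv2.minAreaRect(pts[:,:2].astype(np.float32)); print(n,len(pts),r,'z',np.median(pts[:,2]));print(np.array(cv2.boxPoints(r)))
E
python3 - <<'E'
from h import *
np.set_printoptions(precision=4,suppress=True)
c=load('top0');P=cloud(c);im=c['color'];D=c['depth'];v,u=np.mgrid[:384,:512]
print(im[200,258],im[174,272],im[190,245],im[205,252])
w=(u>240)&(u<290)&(v>155)&(v<218)
dark=big(w&(im.max(2)<58)); lite=big(w&(im.min(2)>140))
rect(onplane(c,np.c_[u[dark],v[dark]],0.022),'handle')
rect(onplane(c,np.c_[u[lite],v[lite]],0.0145),'blade')
m=(P[...,2]>0.06)&(P[...,2]<0.09)&(D>0.3)&(u>310)&(u<400)&(v>130)&(v<210)
q=P[m][:,:2]
best=None
for a in np.radians(np.arange(4,15,.1)):
    ex=np.array([np.cos(a),np.sin(a)]);ey=np.array([-ex[1],ex[0]])
    s=q@ex;t=q@ey
    cost=np.percentile(t,99.)-np.percentile(t,1)
    if best is None or cost<best[0]:best=(cost,a,np.percentile(s,[0,.5,1,50,98,99,100]),np.percentile(t,[0,.5,1,50,99,99.5,100]))
print(best,np.degrees(best[1]))
im2=cv2.resize(im[130:215,300:410],None,fx=7,fy=7,interpolation=cv2.INTER_CUBIC);cv2.imwrite('pics/box.png',im2)
E
```

```text
[67 68 67] [241 238 237] [125 124 125] [69 68 68]Traceback (most recent call last):
  File "<stdin>", line 6, in <module>
  File "h.py", line 19, in big
    n,l,s,_=cv2.connectedComponentsWithStats(m.astype(np.uint8));k=1+np.argmax(s[1:,4]);return l==k
                                                                     ~~~~~~~~~^^^^^^^^^
    return _wrapfunc(a, 'argmax', axis=axis, out=out, **kwds)
    return bound(*args, **kwds)
ValueError: attempt to get argmax of an empty sequence
```

```bash

python3 - <<'E'
from h import *
np.set_printoptions(precision=4,suppress=True)
c=load('top0');P=cloud(c);im=c['color'];D=c['depth'];v,u=np.mgrid[:384,:512]
w=(u>240)&(u<290)&(v>155)&(v<218)
dark=big(w&(im.max(2)<95)); lite=big(w&(im.min(2)>170))
rect(onplane(c,np.c_[u[dark],v[dark]],0.022),'handle')
rect(onplane(c,np.c_[u[lite],v[lite]],0.0145),'blade')
m=(P[...,2]>0.06)&(P[...,2]<0.09)&(D>0.3)&(u>310)&(u<400)&(v>130)&(v<210)
q=P[m][:,:2]
best=None
for a in np.radians(np.arange(4,15,.1)):
    ex=np.array([np.cos(a),np.sin(a)]);ey=np.array([-ex[1],ex[0]])
    s=q@ex;t=q@ey
    cost=np.percentile(t,99.)-np.percentile(t,1)
    if best is None or cost<best[0]:best=(cost,a,np.percentile(s,[0,.5,1,50,98,99,100]),np.percentile(t,[0,.5,1,50,99,99.5,100]))
print(best,np.degrees(best[1]))
im2=cv2.resize(im[130:215,300:410],None,fx=7,fy=7,interpolation=cv2.INTER_CUBIC);cv2.imwrite('pics/box.png',im2)
m=(im.min(2)>100)&(P[...,2]>0.05)&(u>310)&(u<400)&(v>130)&(v<210)
E
```

```text
handle 210 ((0.45254090428352356, 0.031632281839847565), (0.022213470190763474, 0.09889090061187744), 60.33039855957031) z 0.02200000000000002
[[ 0.4041  0.0465]
 [ 0.49   -0.0025]
 [ 0.501   0.0168]
 [ 0.4151  0.0658]]
blade 221 ((0.5370392799377441, -0.015834465622901917), (0.02801617980003357, 0.08529917150735855), 61.30440139770508) z 0.014499999999999957
[[ 0.4929 -0.0076]
 [ 0.5677 -0.0486]
 [ 0.5812 -0.024 ]
 [ 0.5064  0.0169]]
(np.float64(0.19220714163230862), np.float64(0.160570291183478), array([0.4182, 0.419 , 0.4199, 0.4968, 0.5752, 0.5791, 0.5853]), array([-0.4618, -0.4593, -0.4582, -0.3612, -0.266 , -0.2651, -0.2642])) 9.199999999999982
```

```bash
ls pics/box.png
```

```text
pics/box.png
```

View pics/box.png

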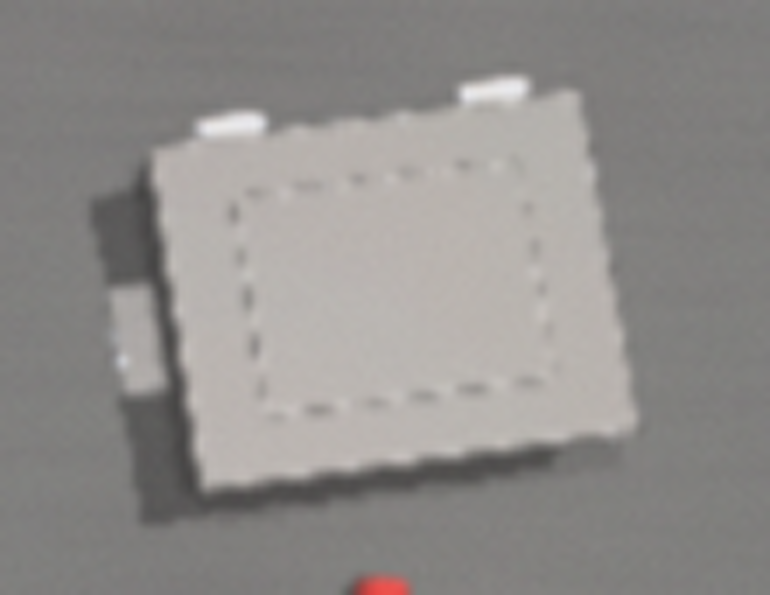

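Emit:
step_arm --pt "-24 -24 4" --pt "-24 -24 4" --pt "-24 -24 4" --pt "-24 -24 4" --pt "-24 -24 4" --pt "-24 -24 4" --pt "-24 -24 4" --pt "-24 -24 4" --pt "-24 -24 4" --pt "-24 -24 4" --pt "-24 -24 4" --pt "-24 -24 4" --pt "-24 -24 4" --pt "-24 -24 4" --pt "-24 -24 4" --pt "-24 -24 4" --pt "-24 -24 4" --pt "-24 -24 4" --pt "0 0 0" --pt "0 0 0" --twist '[0,0,0,0,0,0,0,0,0,0,0,0,0,0,0,0,4,4,0,0]' --jaw 60 --force 55

```text
time: 1.82
position: [0.4709, 0.0209, 0.1672]
tool_rot: [0.254, 0.967, 0.0, -0.0]
ft_force: [0.1, 0.7, -0.6]
grip_width: 0.0602
```

```bash
cat >> h.py <<'E'
def pose():
    o=robot.get_obs();M=R.from_quat(o['tool_rot']).as_matrix();return np.array(o['position']),M,o
def rel(target,xdir_deg):
    p,M,o=pose();d=M.T@(np.array(target)-p)*1000
    ph=np.degrees(np.arctan2(M[1,0],M[0,0]));tw=-(((xdir_deg-ph)+180)%360-180)
    print('t',round(o['time'],2),'pos',p.round(4),'phi',ph.round(2),'tilt',M[2,2].round(4),'q',o['q'].round(2),'w',round(o['grip_width'],4),'F',o['ft_force'].round(1));print('slide mm',d.round(1),'twist',round(tw,2))
E
python3 - <<'E'
from h import *
np.set_printoptions(precision=4,suppress=True)
rel([.472,.021,.15],150.7)
c=shot('wrist','w1')
E
```

```text
t 1.82 pos [0.4709 0.0209 0.1672] phi 150.56 tilt -1.0 q [-0.19  0.44  1.88  0.    0.82 -1.25] w 0.0602 F [ 0.1  0.7 -0.6]
slide mm [-0.9  0.7 17.2] twist -0.14
```

View pics/w1.png

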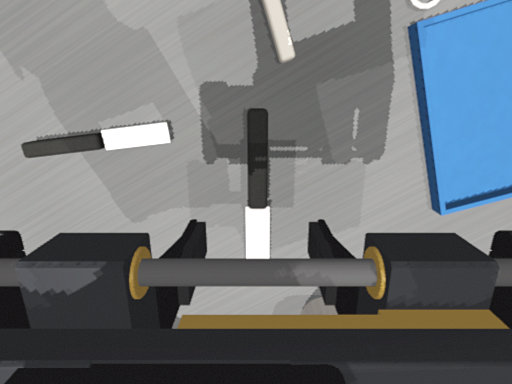

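```bash
python3 - <<'E'
from h import *
np.set_printoptions(precision=4,suppress=True)
c=load('w1');im=c['color'];v,u=np.mgrid[:384,:512]
w=(u>230)&(u<285)&(v>95)&(v<250)
dark=big(w&(im.max(2)<60)); lite=big(w&(im.min(2)>215))
r=onplane(c,np.c_[u[dark],v[dark]],0.026);rect(r,'handle')
rect(onplane(c,np.c_[u[lite],v[lite]],0.0145),'blade')
P=cloud(c);print(np.median(P[dark][:,2]))
E
```

```text
handle 1436 ((0.4520059823989868, 0.030721165239810944), (0.01921696588397026, 0.09728635847568512), 61.06138229370117) z 0.026000000000000023
[[ 0.4048  0.0458]
 [ 0.4899 -0.0012]
 [ 0.4992  0.0156]
 [ 0.4141  0.0627]]
blade 1005 ((0.5195371508598328, -0.0072573404759168625), (0.02557864971458912, 0.04954059049487114), 61.29816436767578) z 0.014500000000000013
[[ 0.4917 -0.0066]
 [ 0.5351 -0.0304]
 [ 0.5474 -0.0079]
 [ 0.504   0.0159]]
0.026097322060510464
```

Emit:
step_arm --pt "0 0 25" --pt "0 0 25" --pt "0 0 25" --pt "0 0 25" --pt "0 0 20" --pt "0 0 15" --pt "0 0 7" --pt "0 0 4" --pt "0 0 0" --pt "0 0 0" --twist '[-0.6,0,0,0,0,0,0,0,0,0]'

```text
time: 2.7
position: [0.4705, 0.023, 0.0221]
tool_rot: [0.247, 0.969, 0.0, 0.0]
ft_force: [-0.0, -0.3, 0.4]
grip_width: 0.0599
```

Emit:
step_arm --pt "0 0 0" --pt "0 0 0" --pt "0 0 0" --pt "0 0 0" --pt "0 0 0" --pt "0 0 0" --twist '[0,0,0,0,0,0]' --jaw 0 --force 55

```text
time: 3.2
position: [0.4704, 0.0224, 0.0217]
tool_rot: [0.247, 0.969, 0.0, 0.0]
ft_force: [-1.2, 0.3, 0.1]
grip_width: 0.0279
```

```bash
python3 - <<'E'
from h import *
rel([.47,.021,.15],151.2)
E
```

```text
t 3.2 pos [0.4704 0.0224 0.0217] phi 151.34 tilt -1.0 q [-0.19  0.73  1.97  0.    0.45 -1.26] w 0.0279 F [-1.2  0.3  0.1]
slide mm [  -0.3   -1.4 -128.3] twist 0.14
```

Emit:
step_arm --pt "0 0 0" --pt "0 0 0" --pt "0 0 0" --pt "0 0 0" --pt "0 0 0" --twist '[0,0,0,0,0]'

```text
time: 3.62
position: [0.4703, 0.0224, 0.0216]
tool_rot: [0.247, 0.969, -0.0, -0.0]
ft_force: [0.3, -1.4, 2.6]
grip_width: 0.0196
```

Emit:
step_arm --pt "0 0 -10" --pt "0 0 -20" --pt "0 0 -30" --pt "0 0 -30" --pt "0 0 -20" --pt "0 0 0" --pt "0 0 0" --twist '[0,0,0,0,0,0,0]'

```text
time: 4.2
position: [0.4708, 0.0225, 0.1327]
tool_rot: [0.247, 0.969, 0.0, 0.001]
ft_force: [-0.3, -0.2, -2.1]
grip_width: 0.0201
```

```bash
python3 - <<'E'
from h import *
rel([.47,.021,.15],151.2)
c=shot('wrist','w2');shot('scene','s2')
E
```

```text
t 4.2 pos [0.4708 0.0225 0.1327] phi 151.36 tilt -1.0 q [-0.19  0.5   1.91  0.    0.72 -1.26] w 0.0201 F [-0.3 -0.2 -2.1]
slide mm [ -0.1  -1.7 -17.3] twist 0.16
```

View pics/w2.png

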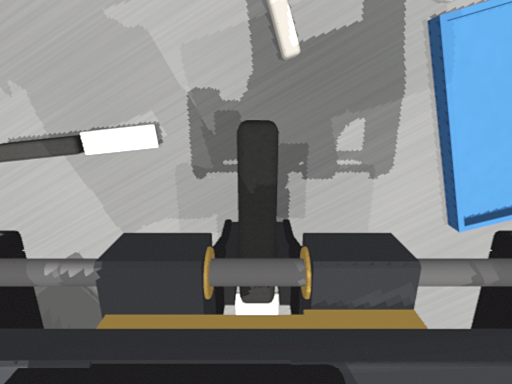

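View pics/s2.png

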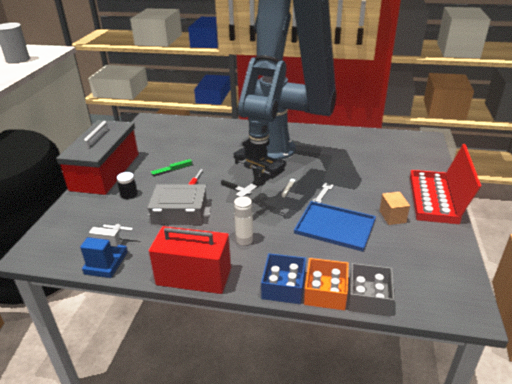

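Emit:
step_arm --pt "-3.3 -30 0" --pt "-3.3 -30 0" --pt "-3.3 -30 0" --pt "-3.3 -30 0" --pt "-3.3 -30 0" --pt "-3.3 -30 0" --pt "-3.3 -30 0" --pt "-3.3 -30 0" --pt "-3.3 -30 0" --pt "-3.3 -30 0" --pt "-3.3 -30 0" --pt "-3.3 -30 0" --pt "0 0 0" --pt "0 0 0" --pt "0 0 0" --pt "0 0 0" --pt "0 0 0" --pt "0 0 0" --pt "0 0 0" --pt "0 0 0" --twist '[0,0,0,0,0,0,0,0,0,0,-6.3,-6.3,-6.3,-6.3,-6.3,-6.3,0,0,0,0]'

```text
time: 5.97
position: [0.3355, -0.3132, 0.131]
tool_rot: [-0.079, 0.997, 0.001, -0.0]
ft_force: [0.3, 0.3, -1.6]
grip_width: 0.0192
```

```bash
python3 - <<'E'
from h import *
rel([.333,-.314,.0735],189.2)
c=shot('top','t3');shot('scene','s3')
im=c['color'];cv2.imwrite('pics/t3c.png',cv2.resize(im[120:300,270:430],None,fx=4,fy=3.3,interpolation=cv2.INTER_CUBIC))
im=load('s3')['color'];cv2.imwrite('pics/s3c.png',cv2.resize(im[120:260,100:300],None,fx=4,fy=4,interpolation=cv2.INTER_CUBIC))
E
```

```text
t 5.97 pos [ 0.3355 -0.3132  0.131 ] phi -170.93 tilt -1.0 q [-1.    0.49  1.94  0.    0.71 -2.72] w 0.0192 F [ 0.3  0.3 -1.6]
slide mm [ 2.5 -0.5 57.5] twist -0.13
```

View pics/t3c.png

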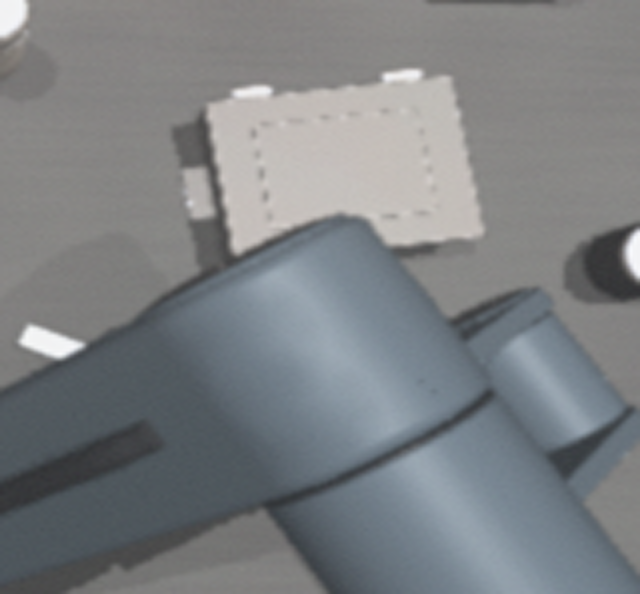

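View pics/s3c.png

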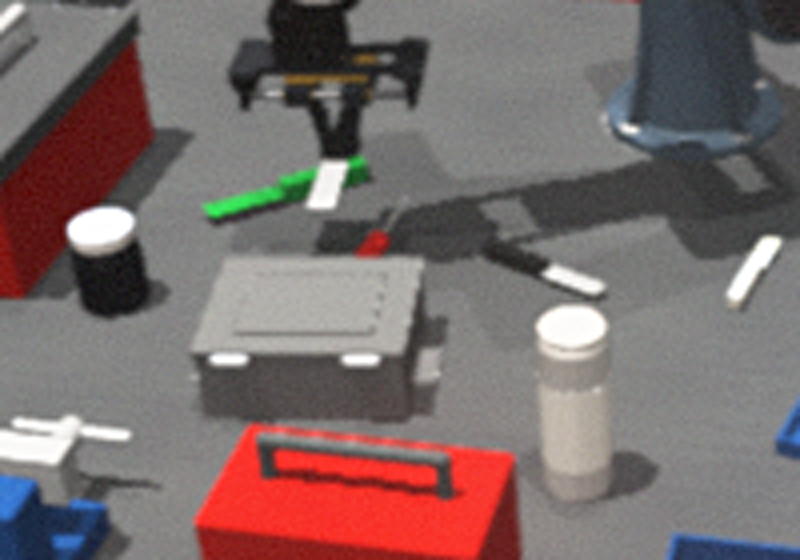

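```bash
python3 - <<'E'
from h import *
np.set_printoptions(precision=4,suppress=True)
c=load('s3');im=c['color'];v,u=np.mgrid[:384,:512]
w=(u>172)&(u<190)&(v>156)&(v<175)
l=big(w&(im.min(2)>170));P=cloud(c)
q=onplane(c,np.c_[u[l],v[l]],0.131-.0087+.0015);rect(q,'blade')
print('depth med z',np.median(P[l],0))
p=np.array([.3355,-.3132,.1223]);a=np.radians(9.07);e=np.array([np.cos(a),np.sin(a),0])
print('pred tip',p+.115*e, proj(c,p+.115*e))
# cover corners fit
m=(P[...,2]>0.068)&(P[...,2]<0.084)&(u>140)&(u<210)&(v>180)&(v<215)
rect(P[m],'cover scene')
g=big(m); rect(onplane(c,np.c_[u[g],v[g]],0.076),'cov')
a=np.radians(9.2);ex=np.array([np.cos(a),np.sin(a)]);ey=np.array([-ex[1],ex[0]])
s=.4185;t=-.363
co=[np.r_[(s+i)*ex+(t+j)*ey,.076] for i,j in [(0,-.098),(0,.098),(.156,.098),(.156,-.098)]]
print('pred px',proj(c,co).tolist(),(proj(c,co)-[100,120])*4)
E
```

```text
blade 82 ((0.4100814163684845, -0.300370454788208), (0.08370885998010635, 0.02680758759379387), 8.315311431884766) z 0.12380000000000002
[[ 0.3667 -0.2932]
 [ 0.3706 -0.3197]
 [ 0.4534 -0.3076]
 [ 0.4496 -0.2811]]
depth med z [ 0.4079 -0.3003  0.1236]
pred tip [ 0.4491 -0.2951  0.1223] [[179.6277 171.0011]]
cover scene 1322 ((0.5553346872329712, -0.2740793824195862), (0.17463819682598114, 0.19727884232997894), 9.004124641418457) z 0.07660975966553918
[[ 0.4537 -0.1903]
 [ 0.4845 -0.3852]
 [ 0.657  -0.3578]
 [ 0.6261 -0.163 ]]
cov 1322 ((0.5594666004180908, -0.27298009395599365), (0.1678023338317871, 0.19660694897174835), 9.224960327148438) z 0.07599999999999996
[[ 0.4609 -0.1894]
 [ 0.4924 -0.3835]
 [ 0.658  -0.3566]
 [ 0.6265 -0.1625]]
pred px [[155.1787507777514, 184.10806549934205], [205.01202268013972, 184.11601886079902], [199.75407296240286, 208.1032905467977], [146.04740196591632, 207.97198422423156]] [[220.715  256.4323]
 [420.0481 256.4641]
 [399.0163 352.4132]
 [184.1896 351.8879]]
```

Emit:
step_arm --pt "0 0 10" --pt "0 0 15" --pt "0 0 15" --pt "0 0 12" --pt "0 0 5.5" --pt "0 0 0" --pt "-5 0 0" --pt "-10 0 0" --pt "-8 0 0" --pt "0 0 0" --pt "0 0 0" --twist '[-0.1,0,0,0,0,0,0,0,0,0,0]'

```text
time: 6.98
position: [0.3594, -0.31, 0.0746]
tool_rot: [-0.082, 0.997, -0.001, 0.0]
ft_force: [-1.3, -0.3, -1.9]
grip_width: 0.0196
```

```bash
python3 - <<'E'
from h import *
rel([.333,-.314,.0735],189.2)
E
```

```text
t 6.98 pos [ 0.3594 -0.31    0.0746] phi -170.65 tilt -1.0 q [-0.95  0.62  1.94 -0.    0.58 -2.68] w 0.0196 F [-1.3 -0.3 -1.9]
slide mm [26.7  0.4  1.1] twist 0.15
```

Emit:
step_arm --pt "0 0 1.4" --pt "-4 0 0" --pt "-4 0 0" --pt "-4 0 0" --pt "-4 0 0" --pt "0 0 0" --pt "0 0 0" --twist '[0,0,0,0,0,0,0]'

```text
time: 7.57
position: [0.3744, -0.3072, 0.0726]
tool_rot: [-0.081, 0.997, -0.0, 0.0]
ft_force: [0.3, -0.5, -0.6]
grip_width: 0.0196
```

```bash
python3 - <<'E'
from h import *
rel([.3922,-.3042,.0735],189.2)
E
```

```text
t 7.57 pos [ 0.3744 -0.3072  0.0726] phi -170.71 tilt -1.0 q [-0.92  0.63  1.92 -0.    0.6  -2.65] w 0.0196 F [ 0.3 -0.5 -0.6]
slide mm [-18.1   0.1  -0.9] twist 0.09
```

Emit:
step_arm --pt "-4 0 0" --pt "-4 0 0" --pt "-4 0 0" --pt "-3 0 0" --pt "0 0 0" --pt "0 0 0" --twist '[0,0,0,0,0,0]'

```text
time: 8.07
position: [0.3891, -0.3048, 0.0726]
tool_rot: [-0.081, 0.997, -0.0, -0.0]
ft_force: [0.9, 0.6, -1.9]
grip_width: 0.0202
```

```bash
python3 - <<'E'
from h import *
rel([.3922,-.3042,.0735],189.2)
shot('scene','s4');c=shot('top','t4')
im=load('s4')['color'];cv2.imwrite('pics/s4c.png',cv2.resize(im[120:260,100:300],None,fx=4,fy=4,interpolation=cv2.INTER_CUBIC))
E
```

```text
t 8.07 pos [ 0.3891 -0.3048  0.0726] phi -170.72 tilt -1.0 q [-0.89  0.64  1.89 -0.    0.61 -2.62] w 0.0202 F [ 0.9  0.6 -1.9]
slide mm [-3.1  0.1 -0.9] twist 0.08
```

View pics/s4c.png

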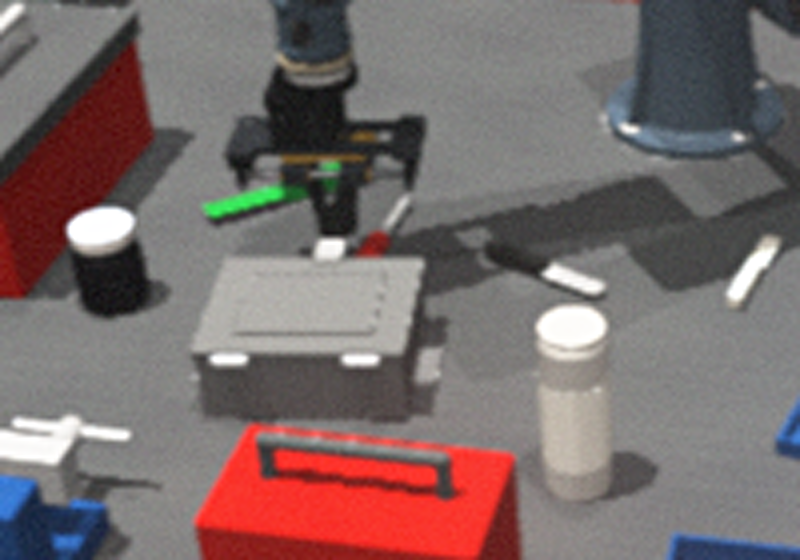

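```bash
python3 - <<'E'
import numpy as np
r=122
th=np.arange(0,1.951,.06)
u=r*np.cos(th);w=r*np.sin(th)
for i in range(1,len(th)): print(round(th[i],2),round(u[i]-u[i-1],1),round(-(w[i]-w[i-1]),1), end=' | ')
E
```

```text
0.06 -0.2 -7.3 | 0.12 -0.7 -7.3 | 0.18 -1.1 -7.2 | 0.24 -1.5 -7.2 | 0.3 -2.0 -7.1 | 0.36 -2.4 -6.9 | 0.42 -2.8 -6.8 | 0.48 -3.2 -6.6 | 0.54 -3.6 -6.4 | 0.6 -3.9 -6.2 | 0.66 -4.3 -5.9 | 0.72 -4.7 -5.6 | 0.78 -5.0 -5.4 | 0.84 -5.3 -5.0 | 0.9 -5.6 -4.7 | 0.96 -5.9 -4.4 | 1.02 -6.1 -4.0 | 1.08 -6.3 -3.6 | 1.14 -6.6 -3.3 | 1.2 -6.7 -2.9 | 1.26 -6.9 -2.4 | 1.32 -7.0 -2.0 | 1.38 -7.1 -1.6 | 1.44 -7.2 -1.2 | 1.5 -7.3 -0.7 | 1.56 -7.3 -0.3 | 1.62 -7.3 0.1 | 1.68 -7.3 0.6 | 1.74 -7.2 1.0 | 1.8 -7.2 1.4 | 1.86 -7.1 1.9 | 1.92 -6.9 2.3 |
```

Emit:
step_arm --pt "0 0 -2.5" --pt "0 0 -2.5" --pt "-0.2 0 -7.3" --pt "-0.7 0 -7.3" --pt "-1.1 0 -7.2" --pt "-1.5 0 -7.2" --pt "-2 0 -7.1" --pt "-2.4 0 -6.9" --pt "-2.8 0 -6.8" --pt "0 0 0" --pt "0 0 0" --twist '[0,0,0,0,0,0,0,0,0,0,0]'

```text
time: 9.08
position: [0.4002, -0.3035, 0.1282]
tool_rot: [-0.081, 0.997, -0.001, 0.001]
ft_force: [-0.5, 0.2, -2.3]
grip_width: 0.02
```

```bash
python3 - <<'E'
from h import *
rel([.3922,-.3042,.0735],189.2)
shot('scene','s5')
im=load('s5')['color'];cv2.imwrite('pics/s5c.png',cv2.resize(im[120:260,100:300],None,fx=4,fy=4,interpolation=cv2.INTER_CUBIC))
E
```

```text
t 9.08 pos [ 0.4002 -0.3035  0.1282] phi -170.74 tilt -1.0 q [-0.87  0.54  1.84  0.    0.76 -2.6 ] w 0.02 F [-0.5  0.2 -2.3]
slide mm [ 8.1  0.7 54.7] twist 0.06
```

View pics/s5c.png

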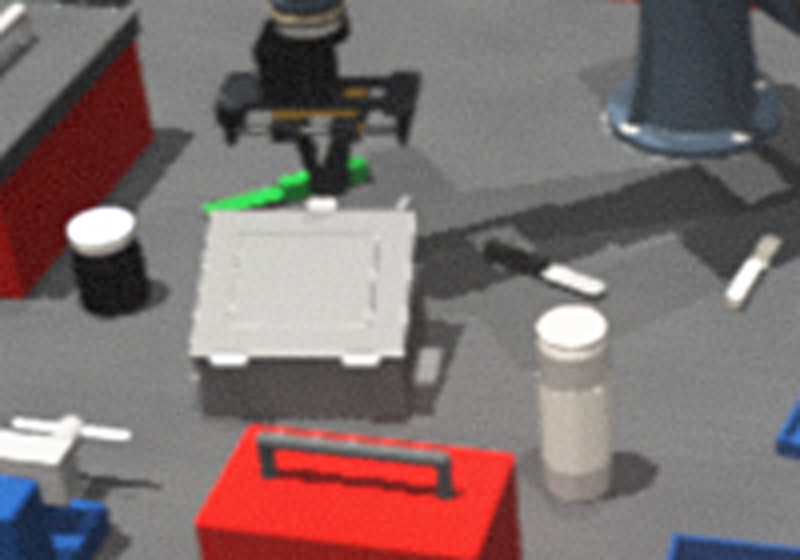

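The cover is rising, borne by the blade at (320,205). I'll carry on along the arc.

Emit:
step_arm --pt "-3.2 0 -6.6" --pt "-3.6 0 -6.4" --pt "-3.9 0 -6.2" --pt "-4.3 0 -5.9" --pt "-4.7 0 -5.6" --pt "-5 0 -5.4" --pt "-5.3 0 -5" --pt "-5.6 0 -4.7" --pt "-5.9 0 -4.4" --pt "-6.1 0 -4" --pt "-6.3 0 -3.6" --pt "0 0 0" --twist '[0,0,0,0,0,0,0,0,0,0,0,0]'

```text
time: 10.13
position: [0.4545, -0.2948, 0.1862]
tool_rot: [-0.081, 0.997, -0.001, 0.001]
ft_force: [-0.3, 0.1, -2.1]
grip_width: 0.0196
```

```bash
python3 - <<'E'
from h import *
rel([.3922,-.3042,.0735],189.2)
shot('scene','s6')
im=load('s6')['color'];cv2.imwrite('pics/s6c.png',cv2.resize(im[120:260,100:300],None,fx=4,fy=4,interpolation=cv2.INTER_CUBIC))
E
```

```text
t 10.13 pos [ 0.4545 -0.2948  0.1862] phi -170.7 tilt -1.0 q [-0.78  0.49  1.7   0.    0.95 -2.52] w 0.0196 F [-0.3  0.1 -2.1]
slide mm [ 63.3   1.  112.6] twist 0.1
```

View pics/s6c.png

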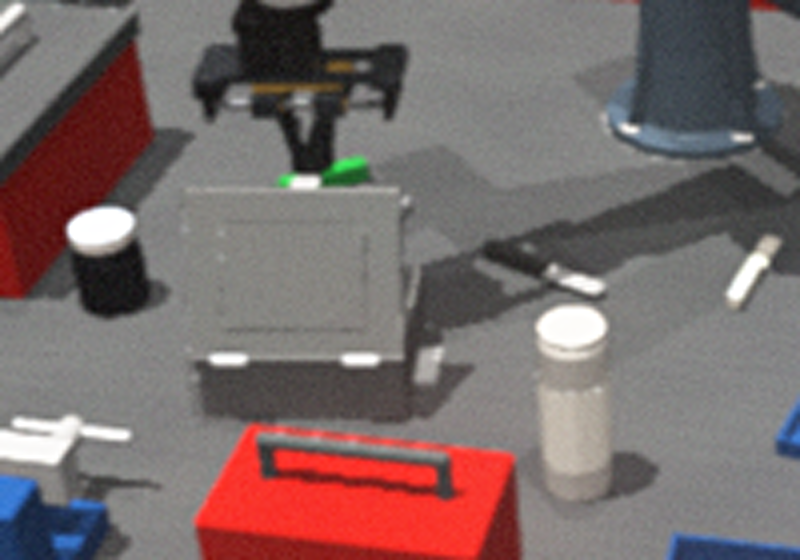

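Emit:
step_arm --pt "-6.6 0 -3.3" --pt "-6.7 0 -2.9" --pt "-6.9 0 -2.4" --pt "-7 0 -2" --pt "-7.1 0 -1.6" --pt "-7.2 0 -1.2" --pt "-7.3 0 -0.7" --pt "-7.3 0 -0.3" --pt "-7.3 0 0.1" --pt "-7.3 0 0.6" --pt "-7.2 0 1" --pt "-7.2 0 1.4" --pt "-7 0 1.8" --pt "0 0 0" --pt "0 0 0" --twist '[0,0,0,0,0,0,0,0,0,0,0,0,0,0,0]'

```text
time: 11.43
position: [0.5444, -0.2796, 0.1947]
tool_rot: [-0.081, 0.997, -0.0, 0.0]
ft_force: [-0.5, 0.1, -1.3]
grip_width: 0.0196
```

```bash
python3 - <<'E'
from h import *
np.set_printoptions(precision=4,suppress=True)
rel([.3922,-.3042,.0735],189.2)
c=shot('scene','s7');t=shot('top','t7')
im=load('s7')['color'];a=cv2.resize(im[120:260,100:240],None,fx=2.8,fy=3,interpolation=cv2.INTER_CUBIC)
b=cv2.resize(t['color'][120:260,280:420],None,fx=2.8,fy=3,interpolation=cv2.INTER_CUBIC)
cv2.imwrite('pics/st7.png',np.hstack([a,b]))
E
```

```text
t 11.43 pos [ 0.5444 -0.2796  0.1947] phi -170.72 tilt -1.0 q [-0.66  0.56  1.51  0.    1.07 -2.39] w 0.0196 F [-0.5  0.1 -1.3]
slide mm [154.3   0.3 121. ] twist 0.08
```

View pics/st7.png

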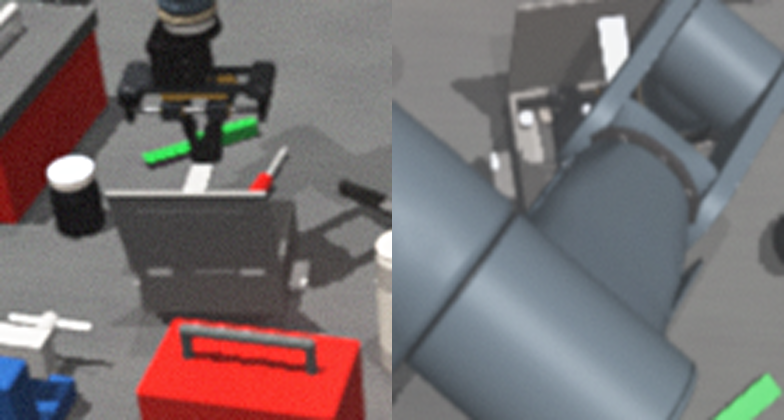

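Emit:
step_arm --pt "10 0 0" --pt "18 0 0" --pt "18 0 0" --pt "18 0 -12" --pt "18 0 -12" --pt "18 0 -12" --pt "18 0 -12" --pt "8 0 -12" --pt "0 0 0" --pt "0 0 0" --twist '[0,0,0,0,0,0,0,0,0,0]'

```text
time: 12.37
position: [0.4195, -0.3006, 0.2558]
tool_rot: [-0.08, 0.997, -0.001, 0.001]
ft_force: [0.2, 0.1, -1.7]
grip_width: 0.0198
```

Emit:
step_arm --pt "-9 32 0" --pt "-9 32 0" --pt "-9 32 0" --pt "-9 32 0" --pt "-9 32 0" --pt "-9 32 0" --pt "-9 32 0" --pt "-9 32 0" --pt "-9 32 0" --pt "-9 32 0" --pt "-9 32 0" --pt "-9 32 0" --pt "-9 32 0" --pt "-9 32 0" --pt "-9 32 0" --pt "-9 32 0" --pt "-9 32 0" --pt "-9 32 0" --pt "0 0 0" --pt "0 0 0" --twist '[0,0,0,0,0,0,0,0,0,0,0,0,0,0,0,0,0,0,0,0]'

```text
time: 14.03
position: [0.4861, 0.297, 0.2535]
tool_rot: [-0.083, 0.997, -0.0, -0.001]
ft_force: [-0.1, -1.2, -2.0]
grip_width: 0.0194
```

Emit:
step_arm --pt "0 0 5" --pt "0 0 10" --pt "0 0 10" --pt "0 0 10" --pt "0 0 10" --pt "0 0 10" --pt "0 0 10" --pt "0 0 10" --pt "0 0 10" --pt "0 0 10" --pt "0 0 0" --pt "0 0 0" --twist '[-6.7,-6.7,-6.7,-6.7,-6.7,-6.7,-6.7,-6.7,-6.7,-6.7,0,0]'

```text
time: 15.03
position: [0.4859, 0.2937, 0.1589]
tool_rot: [-0.616, 0.788, 0.0, -0.001]
ft_force: [-1.1, 0.1, -0.4]
grip_width: 0.0199
```

```bash
python3 - <<'E'
from h import *
np.set_printoptions(precision=4,suppress=True)
rel([.489,.301,.0285],256.77)
c=shot('scene','s8');t=shot('top','t8')
b=cv2.resize(t['color'][120:260,100:420],None,fx=2.4,fy=2.4,interpolation=cv2.INTER_CUBIC)
cv2.imwrite('pics/t8c.png',b)
E
```

```text
t 15.03 pos [0.4859 0.2937 0.1589] phi -103.96 tilt -1.0 q [ 0.35  0.56  1.65 -0.    0.93 -2.55] w 0.0199 F [-1.1  0.1 -0.4]
slide mm [ -8.   -1.5 130.4] twist -0.73
```

View pics/t8c.png

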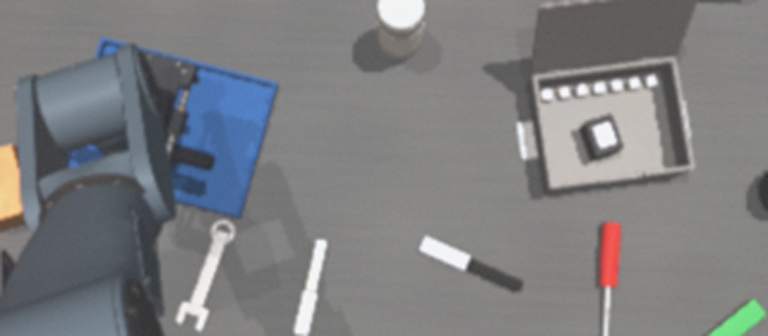

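View pics/s8.png

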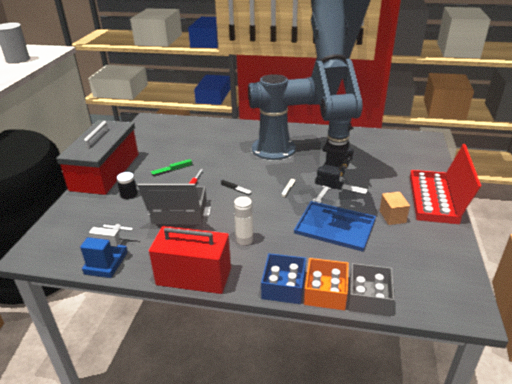

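```bash
python3 - <<'E'
from h import *
np.set_printoptions(precision=4,suppress=True)
c=load('s8');im=c['color'];v,u=np.mgrid[:384,:512];P=cloud(c)
w=(u>335)&(u<372)&(v>178)&(v<198)
l=big(w&(im.min(2)>170));q=P[l];print(l.sum())
a=np.radians(76.04);e=np.array([np.cos(a),np.sin(a)])
s=(q[:,:2]-[.4859,.2937])@e
print(np.polyfit(s,q[:,2],1),s.min(),s.max(),np.median(q,0))
t=load('top0' if 0 else 't8');
E
```

```text
73
[0.6884 0.0832] 0.04921028474330675 0.1182020691709107 [0.5107 0.3841 0.1514]
```

```bash
python3 - <<'E'
from h import *
np.set_printoptions(precision=4,suppress=True)
c=load('s8');im=c['color'];v,u=np.mgrid[:384,:512];P=cloud(c)
w=(u>335)&(u<372)&(v>178)&(v<198)
l=big(w&(im.min(2)>170));q=P[l]
a=np.radians(76.04);e=np.array([np.cos(a),np.sin(a)])
s=(q[:,:2]-[.4859,.2937])@e
for A,B in zip(s[np.argsort(s)][::3],q[np.argsort(s),2][::3]):print(round(A,3),round(B,3),end=' | ')
E
```

```text
0.049 -0.001 | 0.066 -0.0 | 0.069 0.152 | 0.07 0.15 | 0.073 0.152 | 0.074 0.152 | 0.077 0.15 | 0.079 0.152 | 0.081 0.149 | 0.084 0.153 | 0.086 0.148 | 0.088 0.151 | 0.091 0.157 | 0.093 0.151 | 0.095 0.152 | 0.097 0.149 | 0.1 0.155 | 0.102 0.153 | 0.104 0.151 | 0.106 0.154 | 0.108 0.147 | 0.111 0.153 | 0.113 0.151 | 0.116 0.156 | 0.118 0.151 |
```

Blade is level (z about 0.151 along its whole length). Lowering it into the tray now.

Emit:
step_arm --pt "-4 -1 0" --pt "-4 -0.5 15" --pt "0 0 25" --pt "0 0 25" --pt "0 0 25" --pt "0 0 18" --pt "0 0 11" --pt "0 0 6" --pt "0 0 3" --pt "0 0 0" --pt "0 0 0" --twist '[-0.7,0,0,0,0,0,0,0,0,0,0]'

```text
time: 16.05
position: [0.4906, 0.3024, 0.0327]
tool_rot: [-0.622, 0.783, -0.0, 0.001]
ft_force: [1.3, -0.5, -1.7]
grip_width: 0.0192
```

```bash
python3 - <<'E'
from h import *
rel([.489,.301,.0275],256.77)
E
```

```text
t 16.05 pos [0.4906 0.3024 0.0327] phi -103.05 tilt -1.0 q [ 0.36  0.77  1.7   0.    0.68 -2.56] w 0.0192 F [ 1.3 -0.5 -1.7]
slide mm [1.7 1.3 5.2] twist 0.18
```

Emit:
step_arm --pt "0 0 2" --pt "0 0 2" --pt "0 0 1.2" --pt "0 0 0" --pt "0 0 0" --twist '[0,0,0,0,0]'

```text
time: 16.47
position: [0.4898, 0.3021, 0.0267]
tool_rot: [-0.622, 0.783, -0.0, 0.0]
ft_force: [-0.0, -0.3, -1.2]
grip_width: 0.0195
```

```bash
python3 - <<'E'
from h import *
rel([.489,.301,.0275],256.77)
E
```

```text
t 16.47 pos [0.4898 0.3021 0.0267] phi -103.05 tilt -1.0 q [ 0.36  0.78  1.7  -0.    0.67 -2.56] w 0.0195 F [-0.  -0.3 -1.2]
slide mm [ 1.2  0.6 -0.8] twist 0.18
```

Emit:
step_arm --pt "0 0 0" --pt "0 0 0" --pt "0 0 0" --pt "0 0 0" --pt "0 0 0" --pt "0 0 0" --twist '[0,0,0,0,0,0]' --jaw 38

```text
time: 16.97
position: [0.4899, 0.3021, 0.0266]
tool_rot: [-0.622, 0.783, -0.0, 0.0]
ft_force: [-0.3, -0.2, -0.3]
grip_width: 0.0373
```

Emit:
step_arm --pt "0 0 -8" --pt "0 0 -25" --pt "0 0 -30" --pt "0 0 -35" --pt "0 0 -35" --pt "0 0 -35" --pt "0 0 -25" --pt "0 0 0" --twist '[0,0,0,0,0,0,0,0]'

```text
time: 17.63
position: [0.4931, 0.3034, 0.2263]
tool_rot: [-0.622, 0.783, -0.002, 0.006]
ft_force: [1.1, -0.1, 0.2]
grip_width: 0.0378
```

```bash
python3 - <<'E'
from h import *
np.set_printoptions(precision=4,suppress=True)
rel([.489,.301,.0275],256.77)
c=load('t8');im=c['color'];P=cloud(c);v,u=np.mgrid[:384,:512]
# relay plate
w=(u>338)&(u<366)&(v>165)&(v<190)
pl=big(w&(im.min(2)>190));bk=big(w&(im.max(2)<90))
rect(onplane(c,np.c_[u[pl],v[pl]],0.056),'plate');rect(onplane(c,np.c_[u[bk|pl],v[bk|pl]],0.05),'all')
print(np.median(P[pl],0))
cv2.imwrite('pics/rel.png',cv2.resize(im[120:215,310:405],None,fx=6,fy=6,interpolation=cv2.INTER_CUBIC))
b=shot('top','t9')['color'];cv2.imwrite('pics/t9c.png',cv2.resize(b[120:260,100:420],None,fx=2.4,fy=2.4,interpolation=cv2.INTER_CUBIC))
E
```

```text
t 17.63 pos [0.4931 0.3034 0.2263] phi -103.03 tilt -0.9999 q [ 0.36  0.48  1.57 -0.    1.08 -2.56] w 0.0378 F [ 1.1 -0.1  0.2]
slide mm [  4.7   5.6 198.8] twist 0.2
plate 73 ((0.5349486470222473, -0.26973944902420044), (0.029978718608617783, 0.024368297308683395), 23.285062789916992) z 0.05600000000000005
[[ 0.5164 -0.2645]
 [ 0.526  -0.2869]
 [ 0.5535 -0.275 ]
 [ 0.5439 -0.2526]]
all 134 ((0.5293154716491699, -0.2634596824645996), (0.046051666140556335, 0.04256996512413025), 18.25164794921875) z 0.050000000000000044
[[ 0.5008 -0.2505]
 [ 0.5141 -0.2909]
 [ 0.5578 -0.2765]
 [ 0.5445 -0.236 ]]
[ 0.5347 -0.2707  0.0552]
```

View pics/rel.png

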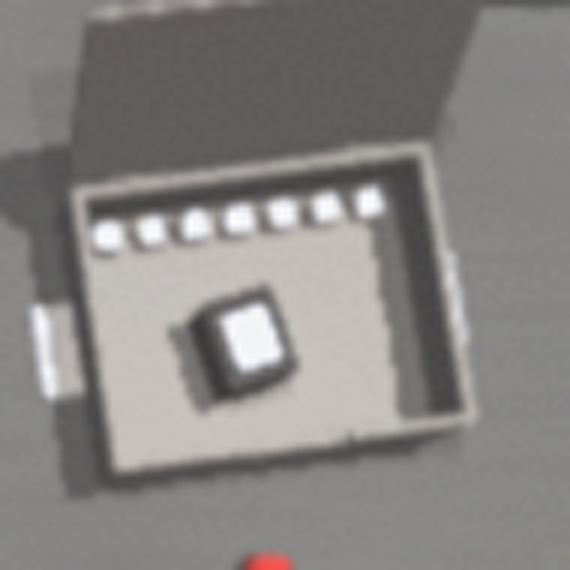

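View pics/t9c.png

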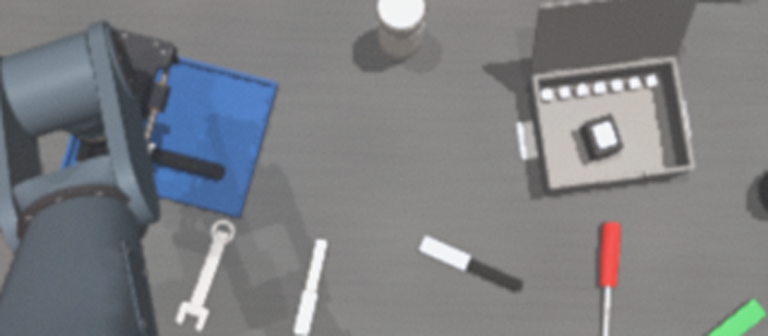

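```bash
python3 - <<'E'
from h import *
np.set_printoptions(precision=4,suppress=True)
for n in ['t8','t9']:
    c=load(n);im=c['color'];P=cloud(c)
    g=cv2.resize(im[150:200,330:380],None,fx=8,fy=8,interpolation=cv2.INTER_CUBIC)
    def px(m):
        v,u=np.nonzero(m);return np.c_[330+(u+.5)/8-.5,150+(v+.5)/8-.5]
    lo=g[100:320,60:300]
    z=np.zeros(g.shape[:2],bool);z[100:330,60:300]=1
    for th in (150,190,220):
        pl=big(z&(g.min(2)>th)&(np.hypot(*(np.mgrid[:400,:400]-np.array([210,172])[:,None,None]))<110))
        r=cv2.minAreaRect(onplane(c,px(pl),.056)[:,:2].astype(np.float32));print(n,th,pl.sum(),r)
    w=P[165:192,338:368];m=(w[...,2]>.048)&(w[...,2]<.065)
    r=cv2.minAreaRect(w[m][:,:2].astype(np.float32));print('depth top',m.sum(),r,np.median(w[m],0))
E
```

```text
t8 150 18039 ((0.5346187353134155, -0.2681463956832886), (0.08723191171884537, 0.08649428188800812), 1.489181399345398)
t8 190 4609 ((0.5345239043235779, -0.26958122849464417), (0.03096926584839821, 0.025102386251091957), 19.950061798095703)
t8 220 3793 ((0.5346906781196594, -0.2696845531463623), (0.028461897745728493, 0.022617412731051445), 19.95258140563965)
depth top 176 ((0.5347805619239807, -0.26929497718811035), (0.04831152409315109, 0.040836408734321594), 19.85232162475586) [ 0.5341 -0.2687  0.0536]
t9 150 18169 ((0.5346187353134155, -0.2681463956832886), (0.08723191171884537, 0.08649428188800812), 1.489181399345398)
t9 190 4636 ((0.5345896482467651, -0.2695678174495697), (0.031218094751238823, 0.02521447278559208), 19.3387393951416)
t9 220 3829 ((0.5346879363059998, -0.26965317130088806), (0.028588810935616493, 0.022681714966893196), 19.267635345458984)
depth top 183 ((0.534707248210907, -0.2695292532444), (0.0494149774312973, 0.04059714078903198), 18.578622817993164) [ 0.5335 -0.269   0.0536]
```

Emit:
step_arm --pt "0 0 -3" --pt "0 0 -3" --pt "0 0 -3" --pt "0 0 -3" --pt "0 0 -3" --pt "0 0 -3" --pt "0 0 -3" --pt "0 0 -3" --pt "0 0 0" --pt "0 0 0" --twist '[6.4,6.4,6.4,6.4,6.4,6.4,6.4,6.4,6.4,0]' --jaw 65

```text
time: 18.52
position: [0.4888, 0.3017, 0.2422]
tool_rot: [-0.167, 0.986, -0.0, -0.001]
ft_force: [-0.4, -0.5, 0.3]
grip_width: 0.0652
```

```bash
python3 - <<'E'
from h import *
rel([.5347,-.2694,.25],199.4)
b=shot('wrist','w10')['color']
E
```

```text
t 18.52 pos [0.4888 0.3017 0.2422] phi -160.76 tilt -1.0 q [ 0.36  0.46  1.56  0.    1.13 -1.55] w 0.0652 F [-0.4 -0.5  0.3]
slide mm [ 144.9 -554.3   -7.3] twist -0.16
```

View pics/w10.png

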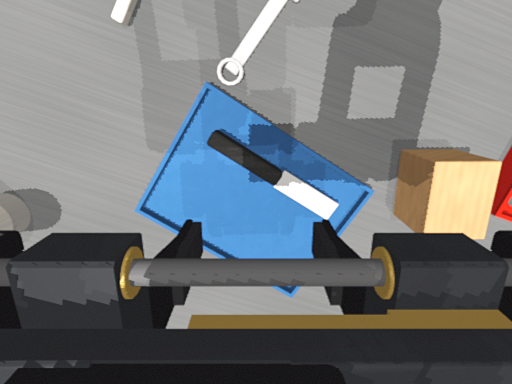

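The pry tool lies flat inside the tray, from (212,138) to (333,212). Next comes the relay.

Emit:
step_arm --pt "8.5 -32.6 -0.5" --pt "8.5 -32.6 -0.5" --pt "8.5 -32.6 -0.5" --pt "8.5 -32.6 -0.5" --pt "8.5 -32.6 -0.5" --pt "8.5 -32.6 -0.5" --pt "8.5 -32.6 -0.5" --pt "8.5 -32.6 -0.5" --pt "8.5 -32.6 -0.5" --pt "8.5 -32.6 -0.5" --pt "8.5 -32.6 -0.5" --pt "8.5 -32.6 -0.5" --pt "8.5 -32.6 -0.5" --pt "8.5 -32.6 -0.5" --pt "8.5 -32.6 -0.5" --pt "8.5 -32.6 -0.5" --pt "8.5 -32.6 -0.5" --pt "0 0 0" --pt "0 0 0" --twist '[0,0,0,0,0,0,0,0,0,0,0,0,0,0,0,0,0,0,0]'

```text
time: 20.15
position: [0.5365, -0.2704, 0.2509]
tool_rot: [-0.168, 0.986, 0.001, -0.001]
ft_force: [0.6, -0.4, -0.5]
grip_width: 0.0648
```

```bash
python3 - <<'E'
from h import *
rel([.5347,-.2694,.036],199.4)
E
```

```text
t 20.15 pos [ 0.5365 -0.2704  0.2509] phi -160.7 tilt -1.0 q [-0.65  0.48  1.48  0.    1.18 -2.56] w 0.0648 F [ 0.6 -0.4 -0.5]
slide mm [  1.2   1.2 214.9] twist -0.1
```

Emit:
step_arm --pt "1.2 1.2 10" --pt "0 0 20" --pt "0 0 25" --pt "0 0 25" --pt "0 0 25" --pt "0 0 20" --pt "0 0 20" --pt "0 0 0" --pt "0 0 0" --twist '[0,0,0,0,0,0,0,0,0]'

```text
time: 20.9
position: [0.5344, -0.2656, 0.1056]
tool_rot: [-0.169, 0.986, 0.002, -0.002]
ft_force: [1.4, -0.3, 0.4]
grip_width: 0.0653
```

```bash
python3 - <<'E'
from h import *
rel([.5347,-.2694,.036],199.4)
c=shot('scene','s11');cv2.imwrite('pics/s11c.png',cv2.resize(c['color'][110:250,100:260],None,fx=4.5,fy=4.2,interpolation=cv2.INTER_CUBIC))
E
```

```text
t 20.9 pos [ 0.5344 -0.2656  0.1056] phi -160.51 tilt -1.0 q [-0.65  0.67  1.61  0.    0.87 -2.56] w 0.0653 F [ 1.4 -0.3  0.4]
slide mm [ 0.8 -4.  69.6] twist 0.09
```

View pics/s11c.png

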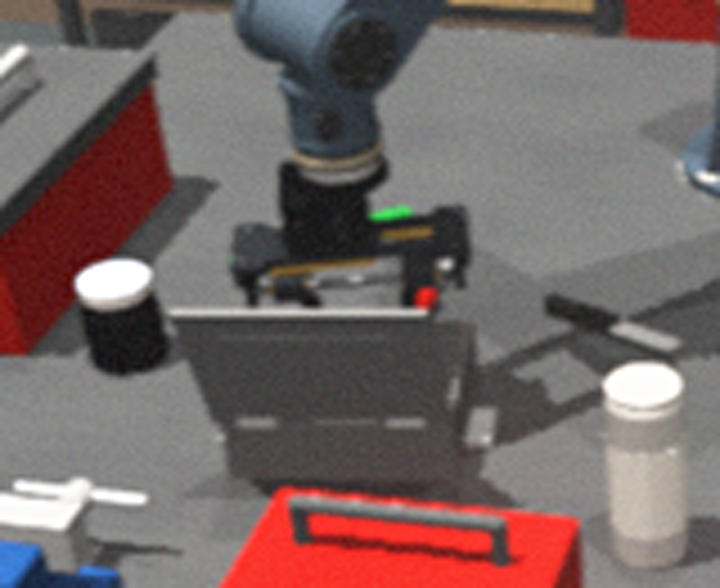

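Emit:
step_arm --pt "0 0 0" --pt "0 0 0" --twist '[0,0]'

```text
time: 21.12
position: [0.5364, -0.2681, 0.1086]
tool_rot: [-0.168, 0.986, -0.001, 0.001]
ft_force: [0.5, 0.3, -0.4]
grip_width: 0.0649
```

```bash
python3 - <<'E'
from h import *
rel([.5347,-.2694,.036],199.4)
E
```

```text
t 21.12 pos [ 0.5364 -0.2681  0.1086] phi -160.6 tilt -1.0 q [-0.65  0.67  1.61 -0.    0.87 -2.56] w 0.0649 F [ 0.5  0.3 -0.4]
slide mm [ 2.2 -0.4 72.6] twist 0.0
```

Aligned. I'll go down 72 mm and grip.

Emit:
step_arm --pt "2 0 10" --pt "0 0 15" --pt "0 0 15" --pt "0 0 13" --pt "0 0 10" --pt "0 0 6" --pt "0 0 3" --pt "0 0 0" --pt "0 0 0" --twist '[0,0,0,0,0,0,0,0,0]'

```text
time: 21.87
position: [0.534, -0.2689, 0.0353]
tool_rot: [-0.168, 0.986, -0.0, 0.0]
ft_force: [-0.0, -0.2, 0.7]
grip_width: 0.0652
```

Emit:
step_arm --pt "0 0 0" --pt "0 0 0" --pt "0 0 0" --pt "0 0 0" --pt "0 0 0" --pt "0 0 0" --pt "0 0 0" --pt "0 0 0" --twist '[0,0,0,0,0,0,0,0]' --jaw 0 --force 25

```text
time: 22.53
position: [0.5339, -0.2688, 0.0354]
tool_rot: [-0.168, 0.986, -0.0, 0.0]
ft_force: [0.2, 1.4, 2.7]
grip_width: 0.0398
```

```bash
python3 - <<'E'
from h import *
rel([.5347,-.2694,.25],199.4)
E
```

```text
t 22.53 pos [ 0.5339 -0.2688  0.0354] phi -160.64 tilt -1.0 q [-0.65  0.78  1.64 -0.    0.72 -2.56] w 0.0398 F [0.2 1.4 2.7]
slide mm [  -0.6   -0.9 -214.6] twist -0.04
```

Emit:
step_arm --pt "0 0 -8" --pt "0 0 -15" --pt "0 0 -20" --pt "0 0 -25" --pt "0 0 -25" --pt "0 0 -25" --pt "0 0 -25" --pt "0 0 -25" --pt "0 0 -25" --pt "0 0 -20" --pt "0 0 0" --pt "0 0 0" --twist '[0,0,0,0,0,0,0,0,0,0,0,0]' --force 32

```text
time: 23.53
position: [0.5338, -0.2686, 0.2488]
tool_rot: [-0.168, 0.986, -0.001, 0.001]
ft_force: [0.6, 0.7, -2.1]
grip_width: 0.0396
```

```bash
python3 - <<'E'
from h import *
rel([.5347,-.2694,.25],199.4)
w=shot('wrist','w12')['color'];s=shot('scene','s12')['color']
cv2.imwrite('pics/ws12.png',np.hstack([cv2.resize(w,(400,300)),cv2.resize(s[80:230,100:300],(400,300),interpolation=cv2.INTER_CUBIC)]))
E
```

```text
t 23.53 pos [ 0.5338 -0.2686  0.2488] phi -160.64 tilt -1.0 q [-0.65  0.48  1.49  0.    1.17 -2.56] w 0.0396 F [ 0.6  0.7 -2.1]
slide mm [-0.6 -1.  -1.2] twist -0.04
```

View pics/ws12.png

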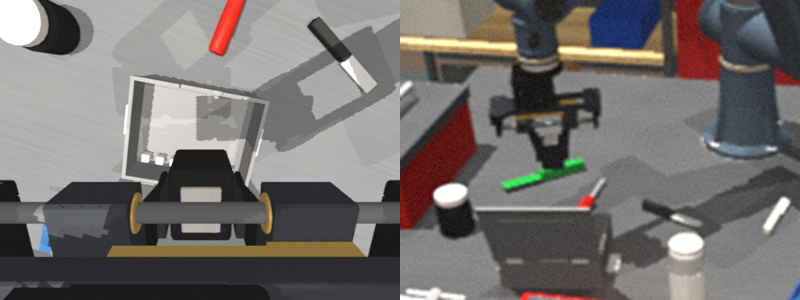

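Emit:
step_arm --pt "-12.7 29.3 0" --pt "-12.7 29.3 0" --pt "-12.7 29.3 0" --pt "-12.7 29.3 0" --pt "-12.7 29.3 0" --pt "-12.7 29.3 0" --pt "-12.7 29.3 0" --pt "-12.7 29.3 0" --pt "-12.7 29.3 0" --pt "-12.7 29.3 0" --pt "-12.7 29.3 0" --pt "-12.7 29.3 0" --pt "-12.7 29.3 0" --pt "-12.7 29.3 0" --pt "-12.7 29.3 0" --pt "-12.7 29.3 0" --pt "-12.7 29.3 0" --pt "-12.7 29.3 0" --pt "0 0 0" --pt "0 0 0" --twist '[0,0,0,0,0,0,0,0,0,0,0,0,0,0,0,0,0,0,0,0]'

```text
time: 25.3
position: [0.5731, 0.306, 0.2452]
tool_rot: [-0.17, 0.985, -0.0, -0.002]
ft_force: [-0.2, 0.5, -1.8]
grip_width: 0.0396
```

Emit:
step_arm --pt "0 0 10" --pt "0 0 20" --pt "0 0 20" --pt "0 0 20" --pt "0 0 20" --pt "0 0 20" --pt "0 0 0" --pt "0 0 0" --pt "0 0 0" --twist '[6.5,6.5,6.5,6.5,6.5,0,0,0,0]'

```text
time: 26.05
position: [0.575, 0.304, 0.1383]
tool_rot: [0.115, 0.993, -0.0, 0.0]
ft_force: [1.1, -0.6, -0.8]
grip_width: 0.0397
```

```bash
python3 - <<'E'
from h import *
rel([.575,.304,.0365],166.77)
b=shot('wrist','w13')['color']
E
```

```text
t 26.05 pos [0.575  0.304  0.1383] phi 166.82 tilt -1.0 q [ 0.31  0.68  1.45 -0.    1.01 -1.03] w 0.0397 F [ 1.1 -0.6 -0.8]
slide mm [  0.    0.  101.8] twist 0.05
```

View pics/w13.png

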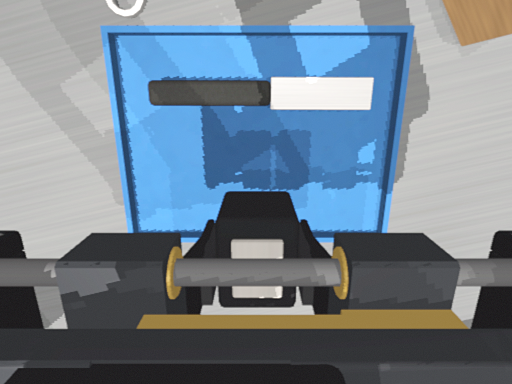

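Emit:
step_arm --pt "0 0 12" --pt "0 0 20" --pt "0 0 20" --pt "0 0 18" --pt "0 0 14" --pt "0 0 10" --pt "0 0 5" --pt "0 0 2" --pt "0 0 0" --pt "0 0 0" --twist '[0,0,0,0,0,0,0,0,0,0]'

```text
time: 26.93
position: [0.5753, 0.305, 0.0378]
tool_rot: [0.114, 0.993, 0.0, 0.001]
ft_force: [0.0, -0.8, -0.9]
grip_width: 0.0397
```

```bash
python3 - <<'E'
from h import *
rel([.575,.304,.0345],166.77)
E
```

```text
t 26.93 pos [0.5753 0.305  0.0378] phi 166.86 tilt -1.0 q [ 0.32  0.82  1.49 -0.    0.83 -1.03] w 0.0397 F [ 0.  -0.8 -0.9]
slide mm [ 0.1 -1.   3.3] twist 0.09
```

Emit:
step_arm --pt "0 0 1.5" --pt "0 0 1.5" --pt "0 0 0.5" --pt "0 0 0" --pt "0 0 0" --pt "0 0 0" --twist '[0,0,0,0,0,0]'

```text
time: 27.43
position: [0.5751, 0.3049, 0.0344]
tool_rot: [0.114, 0.993, 0.0, 0.001]
ft_force: [-0.1, -0.8, 3.8]
grip_width: 0.0397
```

```bash
python3 - <<'E'
from h import *
rel([.575,.304,.0345],166.77)
E
```

```text
t 27.43 pos [0.5751 0.3049 0.0344] phi 166.86 tilt -1.0 q [ 0.32  0.83  1.49 -0.    0.82 -1.03] w 0.0397 F [-0.1 -0.8  3.8]
slide mm [-0.1 -0.9 -0.1] twist 0.09
```

The force has turned to +3.8 N, so the relay is on the floor. Releasing it.

Emit:
step_arm --pt "0 0 0" --pt "0 0 0" --pt "0 0 0" --pt "0 0 0" --pt "0 0 0" --pt "0 0 0" --pt "0 0 0" --twist '[0,0,0,0,0,0,0]' --jaw 64

```text
time: 28.02
position: [0.5746, 0.3047, 0.0334]
tool_rot: [0.114, 0.993, -0.0, -0.0]
ft_force: [0.1, 0.3, -0.0]
grip_width: 0.0629
```

Emit:
step_arm --pt "0 0 -8" --pt "0 0 -20" --pt "0 0 -25" --pt "0 0 -30" --pt "0 0 -30" --pt "0 0 -30" --pt "0 0 -30" --pt "0 0 -30" --pt "20 0 0" --pt "30 0 0" --pt "35 0 0" --pt "35 0 0" --pt "20 0 0" --pt "0 0 0" --pt "0 0 0" --twist '[0,0,0,0,0,0,0,0,0,0,0,0,0,0,0]'

```text
time: 29.27
position: [0.4375, 0.3369, 0.2374]
tool_rot: [0.114, 0.994, 0.0, 0.001]
ft_force: [1.2, -0.4, 0.0]
grip_width: 0.064
```

```bash
python3 - <<'E'
from h import *
rel([.575,.304,.0345],166.77)
t=shot('top','t14')['color'];shot('scene','s14')
cv2.imwrite('pics/t14c.png',cv2.resize(t[120:260,80:420],None,fx=2.3,fy=2.3,interpolation=cv2.INTER_CUBIC))
E
```

```text
t 29.27 pos [0.4375 0.3369 0.2374] phi 166.96 tilt -1.0 q [ 0.45  0.43  1.62 -0.    1.09 -0.89] w 0.064 F [ 1.2 -0.4  0. ]
slide mm [-141.1   -1.2  203.1] twist 0.19
```

View pics/t14c.png

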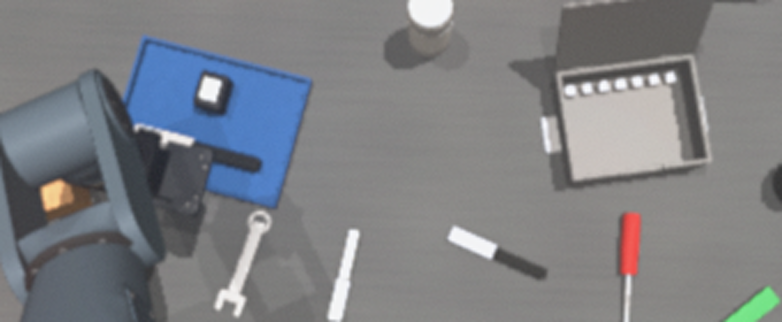

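View pics/s14.png

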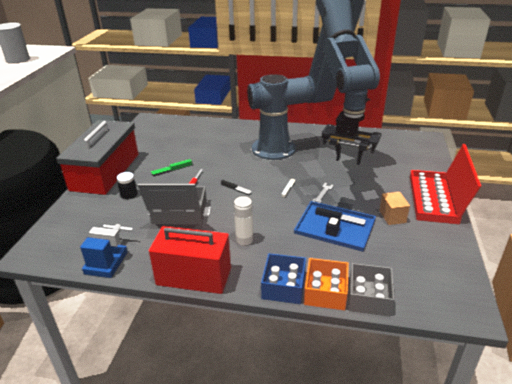

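```bash
python3 - <<'E'
from h import *
np.set_printoptions(precision=4,suppress=True)
c=load('s14');im=c['color'];P=cloud(c);t=np.array([.538,.3127]);a=np.radians(-13.23);M=np.array([[np.cos(a),np.sin(a)],[-np.sin(a),np.cos(a)]])
v,u=np.mgrid[:384,:512]
T=(P[...,:2]-t)@M.T
ins=(abs(T[...,0])<.086)&(abs(T[...,1])<.116)
m=ins&(P[...,2]>.048)&(P[...,2]<.07);print('relay top',m.sum(),np.median(T[m],0),np.median(P[m][:,2]),P[m][:,2].std(),T[m].min(0),T[m].max(0))
m=ins&(im.min(2)>180)&(P[...,2]<.04)&(P[...,2]>.01);print('blade',m.sum(),T[m].min(0),T[m].max(0),np.median(P[m][:,2]))
m=ins&(P[...,2]>.022)&(P[...,2]<.04)&(T[...,0]<-.02);print('handle',m.sum(),T[m].min(0),T[m].max(0),np.median(P[m][:,2]))
c=load('t14');P=cloud(c);im=c['color']
a=np.radians(9.2);ex=np.array([np.cos(a),np.sin(a)]);ey=np.array([-ex[1],ex[0]])
S=P[...,:2]@ex-.5735;W=P[...,2]-.07
m=(abs(P[...,:2]@ey+.363)<.09)&(W>.02)&(W<.17)&(S>-.03)&(S<.12);k=np.polyfit(W[m],S[m],1);print('cover slope',k,'angle',np.pi/2+np.arctan(k[0]),m.sum())
m=(P[...,2]>.05)&(P[...,2]<.06)&(abs(P[...,0]-.575)<.04)&(abs(P[...,1]-.304)<.04);print('relay top(top cam)',np.median(P[m],0))
E
```

```text
relay top 102 [0.043  0.0052] 0.052562135853235936 0.002777431929219183 [ 0.0129 -0.0154] [0.0669 0.0231]
blade 109 [-0.0609  0.012 ] [-0.028   0.0976] 0.020039660430395845
handle 147 [-0.0578 -0.0843] [-0.0221  0.0981] 0.028642631390353612
cover slope [ 0.3505 -0.0001] angle 1.9079158168145802 1550
relay top(top cam) [0.5742 0.3031 0.0536]
```

```bash
python3 - <<'E'
from h import *
print(robot.hand_in())
E
```

```text
the job is handed in; nothing more can be done
None
```

I opened the cover with the pry tool, and both the tool and the relay are now in the blue tray. I handed the job in just after 29.3 s of the 72 s; `hand_in()` reports no verdict.

**What I did:**
1. I gripped the large black pry tool and put its blade about 27 mm into the slot. I then levered the cover up along an arc about the hinge. The gripper stayed clear of the cover by my geometry and the pictures.
2. I laid the tool flat in the tray.
3. I gripped the relay across its 40 mm width, lifted it out of the box and set it down in the tray.

**Last checks, from the camera images:**

| Check | Measured | Needed |
|---|---|---|
| Cover angle | about 1.9 rad | over 1.4 |
| Pry tool along the tray (y) | about -84 to +98 mm | within ±120 |
| Pry tool across the tray (x) | about -61 to -22 mm | within ±90 |
| Pry tool blade | about 20 mm above the bench, about 15 mm over the floor; looks flat in the pictures | under 24 mm over the floor |
| Relay centre in the tray | about (38, 0) mm from the top camera, about (43, 5) mm from the scene camera's less complete view | within 75 in x, 105 in y |
| Relay top | 53–54 mm above the bench, against 55 for standing upright | upright |
| Gripper | about 0.24 m up, touching nothing | touching nothing |

- **Disagreements:** the two cameras differed by 3–5 mm on the box and relay positions. All of that was within the clearances I had.
- **Not measured:** I judged the bystanders by eye only. They looked unmoved in the last pictures.

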